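# Seal the lid of the ingredient tub

### The arm

A 6-joint arm with a two-finger parallel gripper is mounted at the origin on the work surface. World frame = base frame: x ahead of the robot, y to its left, z up, the work surface at z = 0. Lengths are in mm, angles in rad, forces in N, time in s.
With the tool pointing down it reaches from about 275 to 1000 mm from the base axis. Payload 8.4 kg.
Tool frame: the origin (TCP) lies at the very end of the fingers, on their centre line; the grasp point (between the pads) lies 19 mm behind it; x points along the fingers, y is the direction in which the jaws open and shut, and the axes are right-handed (so a half turn about x gives the same grasp; the last joint's range is limited). The gripper opens to 85 mm and grips with 20 to 120 N. Pads are 22 mm wide; open, the fingers measure 114 mm over their backs; the gripper's body (76 mm by 85 mm) begins 54 mm behind the grasp point. The pads swing forward as they close: fully open they stand 13 mm farther back than shut.
Start: joints at [1.14, 0.353, 1.633, -0, 1.155, -0.002], TCP at [259.861, 568.419, 231.281] pointing down, gripper open.
Joint ranges: [-2.63, 2.63], [-0.92, 2.1], [0.06, 2.66], [-1.3, 4.44], [0, 2.69], [-3.02, 3.02]. Speed limits (rad/s): [2.22, 2.22, 2.79, 3.14, 3.14, 3.14].

### API

Orientations are given as [roll, pitch, yaw] about the fixed x, y, z axes, in that order (R = Rz(yaw) Ry(pitch) Rx(roll)).
In Python, from rig import r, grab_frame, camera_params, sign_off gives the robot as it stands.
- The arm moves only by the tool drive_tool, never from a script. Its argument "rows" is one flat list of numbers, 7 for each row, row after row: the shift along the tool's x, y, z in mm, then the turn, a rotation vector about the tool's x, y, z in degrees, then the opening in per cent of the stroke, from 0 (shut) to 100 (fully open). In form: [x, y, z, rx, ry, rz, fingers, x, y, z, rx, ry, rz, fingers, ...]. A call has 1 to 10 rows; each row is the pose to reach, as a shift and turn from the pose measured when the call began, along the tool's axes at that moment; what a row does not reach only later rows make up. A row lasts 1/8 s, in which the tool goes at most 62.5 mm and 10.7 degrees, less where a joint would pass 70% of its speed; a pose out of reach is approached as far as the arm can. A call with a gripper value outside its range is refused whole. The fingers move at their own pace and stop on an object; "newtons" is the grip in N (left out, the last holds). Time passes only in rows, so rows that repeat a pose let the fingers close. It gives the time, the measured TCP pose, the force and the opening at its end, in the units of the state.
- r.sense(): the state, without advancing time (a new reading comes with each control period).
- grab_frame(name): name is "side" or "top" or "wrist"; returns the picture (480x640x3 uint8, red, green, blue); there is no depth.
- camera_params(name): a dict with "vertical_fov" (degrees; the focal length in pixels is half the picture's height over the tangent of half this angle, whatever the lens; pixels are square), "cx", "cy" (the principal point, pixels), "k1" (the pictures are not rectified: a ray, as slopes to the right and down, at radius r is drawn at 1 + k1 r^2 times it, then the intrinsics apply), "pose" (4x4, takes a point from camera to world coordinates); the wrist camera has in their place "tool_from_camera" (4x4, takes a point from camera to tool coordinates, whose origin is the TCP and whose axes are the tool frame's). Camera axes: x right, y down, z forward; pixel columns grow to the right and rows downward; lengths in mm; the calibration is good to about 2 mm. A picture is of the moment at which its call begins: read the wrist's pose just before it. camera_params takes no time and is no camera call.
- sign_off(): hands the job in, once; it reports no verdict.
The state is a dict: "clock": time; "qpos": joint angles; "qvel": joint speeds; "joint_efforts": joint torques, N m; "eef_pos": TCP position; "tcp_rot": TCP orientation; "contact_force": force on the tool from outside, world axes, zero at the start; "wrist_torque": the same for the moment, N m; "opening": opening from 0.0 (shut) to 1.0 (fully open).
Only numpy, scipy, OpenCV 4.12 (cv2) and the standard library are available. Lean on these libraries where they do the work, as an engineer would, in place of code of your own. Each camera call takes 0.05 s, during which the arm holds its last target.

### The job

Seal the lid of the white tub: with the closed fingertips, trace along the lid's rim from the pull lip and press the six raised catches down flush one after another, starting with the one next to the lip and going round to the last. Press lightly, grip and lift nothing, and leave the tub and the other things on the lid and the bench where they are. Finish with the fingers clear.

Things in the scene. Friction and masses are not known exactly. Their poses are not given: they have to be found in the camera images.
- lid_centre (a point): Centre of the top face of the round white lid (246 mm diameter, 16 mm thick) fixed on the white ingredient tub (about 3 kg, loose on the bench). The top face is level and 120 mm above the bench. A mushroom knob, 38 mm across and 24 mm tall, stands on this point.
- lip (a point): The pull lip: a flat tongue, 36 mm wide and 6 mm thick, that sticks out 35 mm from the lid's edge. Point on its upper face, 150 mm from the lid's centre. Going round counter-clockwise (from above), catch 1 is 0.56 rad on from the lip and each next one 0.54 rad (57 mm) on from the last; the gap from catch 6 on to the lip has no catches. The six catches are alike.
- catch1_top (a point): Middle of the crest of catch 1, the one next to the lip. Roof-shaped white press catch in a dark slot, 44 mm long along the rim, 24 mm wide, 105 mm from the lid's centre; crest radial, 9 mm wide, its sides slope (0.51 rad) down to the lid along the rim. The point moves with the catch: 10 mm above the lid's top face when up, 1 mm when fully down. x radially outwards, y along the rim counter-clockwise.
- catch1 (a joint): How far catch 1 is pressed, in m: 0 fully up, 0.009 fully down (at its stop). It moves straight down, has no spring, resists with about 1.5 N and stays where it is left. A fingertip that passes over it along the rim, 1 to 3 mm above the lid, pushes it down by its sloping side.
- catch2_top (a point): Middle of the crest of catch 2. Roof-shaped white press catch in a dark slot, 44 mm long along the rim, 24 mm wide, 105 mm from the lid's centre; crest radial, 9 mm wide, its sides slope (0.51 rad) down to the lid along the rim. The point moves with the catch: 10 mm above the lid's top face when up, 1 mm when fully down. x radially outwards, y along the rim counter-clockwise.
- catch2 (a joint): How far catch 2 is pressed, in m: 0 fully up, 0.009 fully down (at its stop). It moves straight down, has no spring, resists with about 1.5 N and stays where it is left. A fingertip that passes over it along the rim, 1 to 3 mm above the lid, pushes it down by its sloping side.
- catch3_top (a point): Middle of the crest of catch 3. Roof-shaped white press catch in a dark slot, 44 mm long along the rim, 24 mm wide, 105 mm from the lid's centre; crest radial, 9 mm wide, its sides slope (0.51 rad) down to the lid along the rim. The point moves with the catch: 10 mm above the lid's top face when up, 1 mm when fully down. x radially outwards, y along the rim counter-clockwise.
- catch3 (a joint): How far catch 3 is pressed, in m: 0 fully up, 0.009 fully down (at its stop). It moves straight down, has no spring, resists with about 1.5 N and stays where it is left. A fingertip that passes over it along the rim, 1 to 3 mm above the lid, pushes it down by its sloping side.
- catch4_top (a point): Middle of the crest of catch 4. Roof-shaped white press catch in a dark slot, 44 mm long along the rim, 24 mm wide, 105 mm from the lid's centre; crest radial, 9 mm wide, its sides slope (0.51 rad) down to the lid along the rim. The point moves with the catch: 10 mm above the lid's top face when up, 1 mm when fully down. x radially outwards, y along the rim counter-clockwise.
- catch4 (a joint): How far catch 4 is pressed, in m: 0 fully up, 0.009 fully down (at its stop). It moves straight down, has no spring, resists with about 1.5 N and stays where it is left. A fingertip that passes over it along the rim, 1 to 3 mm above the lid, pushes it down by its sloping side.
- catch5_top (a point): Middle of the crest of catch 5. Roof-shaped white press catch in a dark slot, 44 mm long along the rim, 24 mm wide, 105 mm from the lid's centre; crest radial, 9 mm wide, its sides slope (0.51 rad) down to the lid along the rim. The point moves with the catch: 10 mm above the lid's top face when up, 1 mm when fully down. x radially outwards, y along the rim counter-clockwise.
- catch5 (a joint): How far catch 5 is pressed, in m: 0 fully up, 0.009 fully down (at its stop). It moves straight down, has no spring, resists with about 1.5 N and stays where it is left. A fingertip that passes over it along the rim, 1 to 3 mm above the lid, pushes it down by its sloping side.
- catch6_top (a point): Middle of the crest of catch 6, the last, farthest from the lip. Roof-shaped white press catch in a dark slot, 44 mm long along the rim, 24 mm wide, 105 mm from the lid's centre; crest radial, 9 mm wide, its sides slope (0.51 rad) down to the lid along the rim. The point moves with the catch: 10 mm above the lid's top face when up, 1 mm when fully down. x radially outwards, y along the rim counter-clockwise.
- catch6 (a joint): How far catch 6 is pressed, in m: 0 fully up, 0.009 fully down (at its stop). It moves straight down, has no spring, resists with about 1.5 N and stays where it is left. A fingertip that passes over it along the rim, 1 to 3 mm above the lid, pushes it down by its sloping side.
- cutter: Steel biscuit cutter ring, 48 mm across and 24 mm tall, loose on the lid, on the side without catches. Origin: centre of its underside.
- tart_ring: Steel tart ring, 120 mm across and 22 mm tall, loose on the bench. Origin: centre of its underside.
- bowl: Small steel bowl, 110 mm across and 50 mm tall, loose. Origin: centre of its underside.
- jar: Glass jar with a steel cap, 64 mm across and 85 mm tall, loose. Origin: centre of its underside.
- scraper: Bench scraper lying flat, steel blade 90 by 130 mm and a wooden grip 14 mm thick, loose. Origin: about its middle, on the bench.
- brush: Pastry brush lying on the bench, loose. Origin: on the bench under it.

How it is judged:
By the outcome, as a careful person would: the job done as asked, in the order asked, and still so for the second after the job is handed in, with the robot touching nothing.
It also fails if it takes over 51 s, if anything falls off the work surface, if the arm or the gripper's body presses on something with over 40 N, if the wrist force passes 120 N, or if a joint passes its speed limit or range.

## Working session

There is one attempt and no reset: what is moved stays moved. The work goes in short steps, Python scripts to look and compute and a tool call to move; the robot and the scene stay as the last step left them, time stands still between calls to the robot, and variables do not carry over. Pictures are saved under pics/ and viewed, and the job is handed in when it is done.

Besides the shell and the picture viewer there is one more tool, called as name(argument=value, ...) on one line, values as JSON. drive_tool: Moves the arm, as the interface text tells. Its arguments: {"type":"object","properties":{"rows":{"type":"array","items":{"type":"number"}},"newtons":{"type":"number"}},"required":["rows"]}

```bash
mkdir -p pics; ls; python3 - <<'E'
from rig import r, grab_frame, camera_params
import cv2
print(r.sense())
for n in ("top","side"):
    p=camera_params(n); print(n,p)
    cv2.imwrite(f"pics/{n}0.png",cv2.cvtColor(grab_frame(n),cv2.COLOR_RGB2BGR))
print(camera_params("wrist"))
E
```

```text
pics
{'clock': 0.0, 'qpos': array([ 1.13956798e+00,  3.53655889e-01,  1.63415002e+00, -3.74583911e-06,
        1.15521298e+00, -2.40314663e-03]), 'qvel': array([ 8.49250297e-04, -2.26822512e-05, -9.29269910e-04,  2.66256654e-04,
       -8.90579345e-04,  1.24715237e-03]), 'joint_efforts': array([-2.25428339e-03, -6.05256343e+01, -3.42055929e+01, -6.58579665e-05,
        9.53166542e-03, -8.64359822e-05]), 'eef_pos': array([259.67445154, 567.96228872, 230.55005686]), 'tcp_rot': array([-1.57079817,  1.56937008, -1.99962186]), 'contact_force': array([-0.44505376, -0.46774354, -0.21964171]), 'wrist_torque': array([ 0.03943039, -0.02740142,  0.04485549]), 'opening': 0.9982551303074406}
top {'vertical_fov': 55.594379883483775, 'cx': 323.04880299092173, 'cy': 241.29576535577752, 'k1': -0.11106475661514051, 'pose': array([[ 1.28542827e-02, -9.73638530e-01,  2.27734010e-01,
         2.61990399e+02],
       [-9.99901826e-01, -1.37866176e-02, -2.50362838e-03,
        -1.33403427e+01],
       [ 5.57731078e-03, -2.27679470e-01, -9.73720161e-01,
         1.20632511e+03],
       [ 0.00000000e+00,  0.
[... 310 characters left out ...]
e-01,  7.50688554e-01,
        -9.45520459e+02],
       [-1.56594000e-02, -7.75367234e-01, -6.31316431e-01,
         9.21951598e+02],
       [ 0.00000000e+00,  0.00000000e+00,  0.00000000e+00,
         1.00000000e+00]])}
{'vertical_fov': 60.721780155096965, 'cx': 317.65059772269973, 'cy': 236.04554069708215, 'k1': -0.015450822905212373, 'tool_from_camera': array([[ 3.63040479e-04, -2.79502679e-01,  9.60144844e-01,
        -1.42214163e+02],
       [ 9.99999570e-01, -7.17807588e-04, -5.87067118e-04,
        -1.61176051e+00],
       [ 8.53286087e-04,  9.60144644e-01,  2.79502298e-01,
        -7.13449701e+01],
       [ 0.00000000e+00,  0.00000000e+00,  0.00000000e+00,
         1.00000000e+00]])}
```

View pics/top0.png

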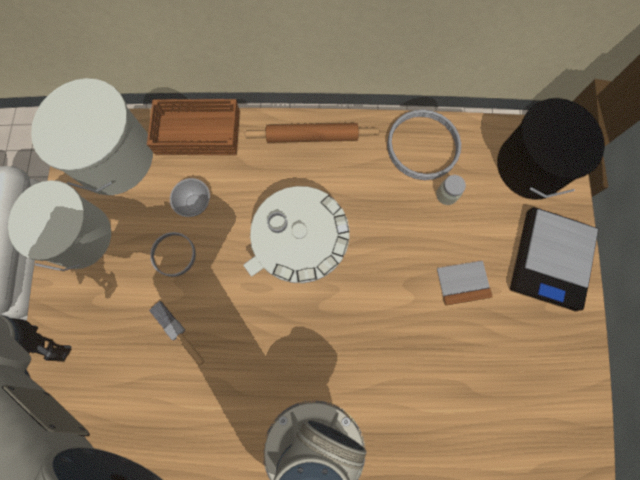

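View pics/side0.png

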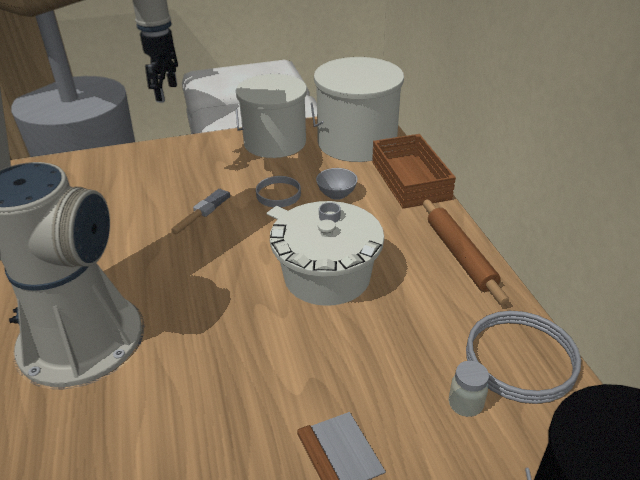

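The top view shows the lid centred near (299,235), with the lip at (254,267). The catches run from (284,272) round the right side to (331,205), and the cutter is at (277,221). I'll enlarge the lid for measurement.

```bash
cat > h.py <<'E'
import numpy as np, cv2
from rig import camera_params
def K(p):
    f=240/np.tan(np.radians(p["vertical_fov"]/2)); return np.array([[f,0,p["cx"]],[0,f,p["cy"]],[0,0,1.]])
def dist(p): return np.array([p["k1"],0,0,0,0.])
def px2plane(p,uv,z,pose=None):
    T=p["pose"] if pose is None else pose
    n=cv2.undistortPoints(np.array(uv,float).reshape(-1,1,2),K(p),dist(p)).reshape(-1,2)
    d=np.c_[n,np.ones(len(n))]@T[:3,:3].T
    s=(z-T[2,3])/d[:,2]
    return T[:3,3]+d*s[:,None]
def proj(p,X,pose=None):
    T=np.linalg.inv(p["pose"] if pose is None else pose)
    return cv2.projectPoints(np.array(X,float).reshape(-1,1,3),cv2.Rodrigues(T[:3,:3])[0],T[:3,3],K(p),dist(p))[0].reshape(-1,2)
E
python3 - <<'E'
import cv2
a=cv2.imread("pics/top0.png")[175:295,235:365]
cv2.imwrite("pics/top0z.png",cv2.resize(a,None,fx=6,fy=5,interpolation=cv2.INTER_CUBIC)[:600] if 0 else cv2.resize(a,(650,600),interpolation=cv2.INTER_CUBIC))
a=cv2.imread("pics/side0.png")[190:310,255:400]
cv2.imwrite("pics/side0z.png",cv2.resize(a,None,fx=5,fy=5,interpolation=cv2.INTER_CUBIC))
E
```

```text
(no output)
```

View pics/top0z.png

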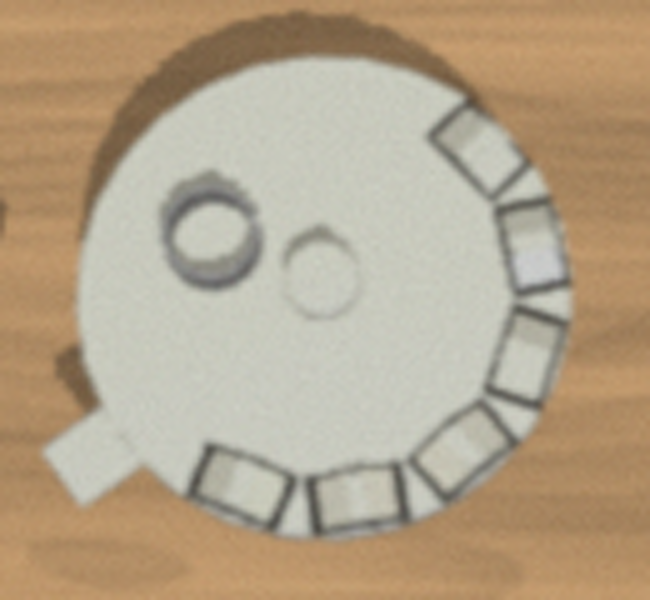

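View pics/side0z.png

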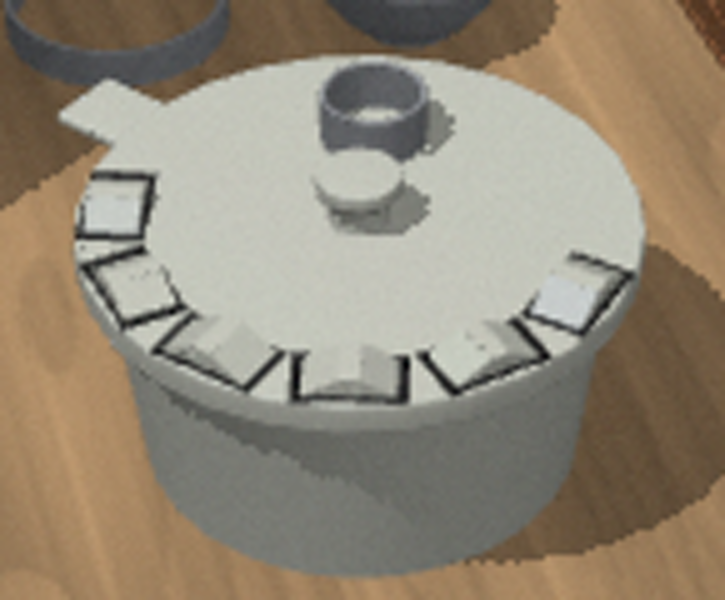

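```bash
cat > fit.py <<'E'
from h import *
from scipy.optimize import least_squares
def fit(p,slots,extra=None,pose=None,lip=None):
    X=px2plane(p,slots,120,pose)[:,:2]
    a=0.56+0.54*np.arange(6)
    f=lambda q:(np.c_[q[0]+105*np.cos(q[2]+a),q[1]+105*np.sin(q[2]+a)]-X).ravel()
    s=least_squares(f,[*X.mean(0),2.5]); return s.x,f(s.x).reshape(-1,2),X
E
python3 - <<'E'
from fit import *
p=camera_params("top")
z=np.array([[242,486],[359,498],[464,450],[529,356],[533,246],[480,149]])
s,res,X=fit(p,z/5+[235,175]-0.4)
print(s,res.round(1),np.hypot(*(X-s[:2]).T))
print(px2plane(p,np.array([[64,480],[212,242],[320,280]])/5+[234.6,174.6],120).round(1))
# edge points of lid in top: left(78,300) right(572,300) top(330,55) bottom(320,538)
E_=px2plane(p,np.array([[78,300],[572,300],[330,55],[310,538]])/5+[234.6,174.6],120); print(E_.round(1),np.hypot(*(E_[:,:2]-s[:2]).T))
p=camera_params("side")
z=np.array([[117,205],[132,288],[218,350],[350,378],[486,357],[580,294]])
s2,res,X=fit(p,z/5+[255,190]-0.4)
print(s2,res.round(1))
print(px2plane(p,np.array([[85,98]])/5+[254.6,189.6],120).round(1))
E_=px2plane(p,np.array([[75,230],[643,230],[360,55],[362,425]])/5+[254.6,189.6],120); print(E_.round(1),np.hypot(*(E_[:,:2]-s2[:2]).T))
for s_ in(s,s2): print(s_[:2]+150*np.array([np.cos(s_[2]),np.sin(s_[2])]))
E
```

```text
[537.50011635  41.766352     2.22034659] [[ 0.2 -0.7]
 [ 0.1  0.1]
 [ 0.2  0. ]
 [-0.1  0.6]
 [ 0.1 -0. ]
 [-0.6  0. ]] [105.4703415  105.17208901 105.20928053 105.4994928  104.93452847
 105.44685741]
[[440.6 166.  120. ]
 [561.   98.5 120. ]
 [542.3  44.5 120. ]]
[[530.5 163.6 120. ]
 [533.9 -79.8 120. ]
 [659.8  42.4 120. ]
 [414.3  46.1 120. ]] [121.99948857 121.59165234 122.29069808 123.32555162]
[537.80204746  45.0314981    2.21931378] [[ 0.2 -0.8]
 [ 1.   0.7]
 [ 0.2 -0.9]
 [-0.   0.1]
 [-0.5  0.7]
 [-0.8  0.1]]
[[442.3 164.7 120. ]]
[[418.5  71.  120. ]
 [651.2   2.5 120. ]
 [570.9 161.9 120. ]
 [502.4 -83.6 120. ]] [122.12898065 121.14308527 121.4312579  133.40349532]
[446.77586874 161.21973578]
[447.20122159 164.57851961]
```

```bash
cat >> h.py <<'E'
from scipy.spatial.transform import Rotation as Ro
C=np.array([537.7,43.2]); PHI=2.22
def rim(a,r=105): return C+r*np.array([np.cos(PHI+a),np.sin(PHI+a)])
def tool(s):
    return np.asarray(s["eef_pos"]),Ro.from_euler("xyz",s["tcp_rot"]).as_matrix()
E
python3 - <<'E'
from h import *; from rig import r
s=r.sense(); p,R=tool(s); print(R.round(3))
# target: tool x=-z; choose y closest axis
for yd in ([0,1,0],[0,-1,0],[1,0,0],[-1,0,0]):
    x=np.array([0,0,-1.]);y=np.array(yd,float);Rt=np.c_[x,y,np.cross(x,y)]
    print(yd,np.degrees(Ro.from_matrix(R.T@Rt).as_rotvec()).round(2))
t=np.r_[rim(0.05,105),180]; print(t, R.T@(t-p))
E
```

```text
[[-0.001  0.416  0.909]
 [-0.001  0.909 -0.416]
 [-1.    -0.001 -0.   ]]
[0, 1, 0] [-2.457e+01 -2.000e-02  7.000e-02]
[0, -1, 0] [1.5543e+02 1.0000e-01 2.0000e-02]
[1, 0, 0] [6.543e+01 4.000e-02 7.000e-02]
[-1, 0, 0] [-1.1457e+02 -7.0000e-02  5.0000e-02]
[470.12111604 123.56227002 180.        ] [  51.00940898 -316.68418143  376.18927734]
```

drive_tool(rows=[3,-32,38,6.54,0,0,0,6,-64,76,13.1,0,0,0,9,-96,114,19.6,0,0,0,12,-128,152,26.2,0,0,0,15,-160,190,32.7,0,0,0,18,-191,227,39.2,0,0,0,21,-223,264,45.8,0,0,0,24,-255,302,52.3,0,0,0,27,-286,339,58.9,0,0,0,30,-317,376,65.43,0,0,0])

```text
clock: 1.35
eef_pos: [470.2, 121.8, 200.8]
tcp_rot: [-0.513, 1.57, -2.088]
contact_force: [1.2, 0.7, 0.2]
opening: 0.005
```

```bash
python3 - <<'E'
from h import *; from rig import r,grab_frame
s=r.sense(); p,R=tool(s); print(p,R.round(3),s["contact_force"],s["wrist_torque"],s["qpos"].round(2))
im=grab_frame("wrist"); cv2.imwrite("pics/w1.png",cv2.cvtColor(im,cv2.COLOR_RGB2BGR))
im=grab_frame("side"); cv2.imwrite("pics/s1.png",cv2.resize(cv2.cvtColor(im,cv2.COLOR_RGB2BGR)[140:310,225:400],None,fx=3.5,fy=3.5,interpolation=2)[:600])
T=np.eye(4);T[:3,:3]=R;T[:3,3]=p
np.save("w1.npy",T@camera_params("wrist")["tool_from_camera"])
E
```

```text
[470.16965777 121.80654335 200.84366805] [[-0.001  1.    -0.004]
 [-0.001 -0.004 -1.   ]
 [-1.    -0.001  0.001]] [1.22978711 0.6560467  0.2202219 ] [ 0.09946928 -0.02346795 -0.03482542] [ 0.25  0.17  1.95 -0.    1.02  0.26]
```

View pics/w1.png

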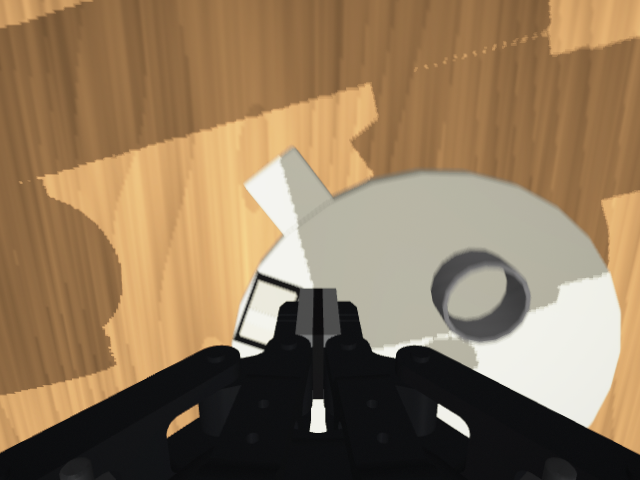

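View pics/s1.png

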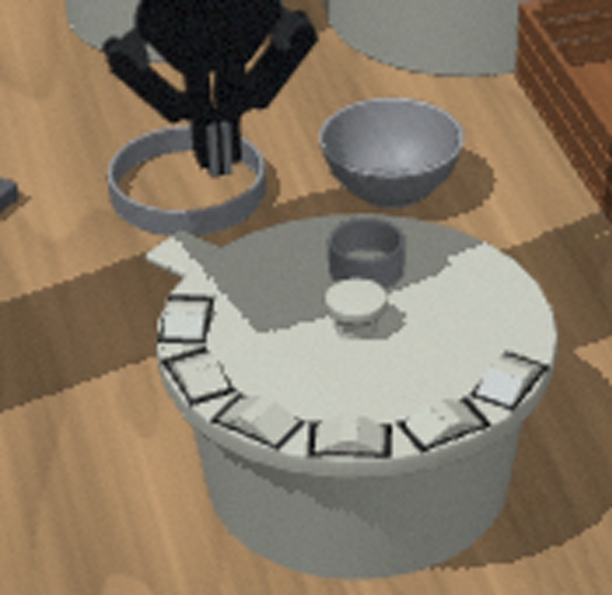

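```bash
python3 - <<'E'
from h import *
p=camera_params("wrist");T=np.load("w1.npy")
def loc(a,rad,t): 
    u=np.array([np.cos(PHI+a),np.sin(PHI+a)]);v=np.array([-u[1],u[0]]); return np.r_[C+rad*u+t*v,120]
P=[loc(0,158,-18),loc(0,158,18),loc(.56,117,-22),loc(.56,117,22),loc(.56,93,-22)]
print(proj(p,P,T).round(1))
X=px2plane(p,[[293,148],[246,185],[259,275],[237,340]],120,T); print(X.round(1)); print(np.array(P).round(1))
c=px2plane(p,[[430,170],[620,330]],120,T);print(np.hypot(*(c[:,:2]-C).T))
E
```

```text
[[293.5 139.3]
 [241.8 180.5]
 [261.1 271.3]
 [238.6 334.3]
 [299.9 284.6]]
[[456.2 175.4 120. ]
 [430.  155.7 120. ]
 [434.7 102.8 120. ]
 [419.3  60.1 120. ]]
[[456.5 179.9 120. ]
 [427.8 158.2 120. ]
 [436.  105.2 120. ]
 [420.5  64.  120. ]
 [458.5  96.7 120. ]]
[120.47347362 118.73081706]
```

drive_tool(rows=[25,1.7,-1.8,0,0,0,0,50,3.3,-3.6,0,0,0,0,65,3.3,-3.6,0,0,0,0,75,3.3,-3.6,0,0,0,0,75,3.3,-3.6,0,0,0,0,75,3.3,-3.6,0,0,0,0])

```text
clock: 2.2
eef_pos: [474.7, 123.6, 126.2]
tcp_rot: [0.181, 1.569, -1.395]
contact_force: [0.7, -1.0, 0.4]
opening: -0.004
```

```bash
sed -i 's/^C=.*/C=np.array([537.,41.8]); PHI=2.22/' h.py; python3 - <<'E'
from h import *; from rig import r,grab_frame
for i in range(6):
    s=r.sense(); print(s["clock"],s["eef_pos"].round(2),s["contact_force"].round(2),s["qpos"].round(4),s["tcp_rot"].round(4))
    if i%2==0: im=grab_frame("side")
cv2.imwrite("pics/s2.png",cv2.resize(cv2.cvtColor(im,cv2.COLOR_RGB2BGR)[140:310,225:400],None,fx=3.5,fy=3.5,interpolation=2))
E
```

```text
2.2 [474.69 123.61 126.23] [ 0.7  -1.04  0.43] [ 0.2531  0.2825  2.0105 -0.0028  0.8487  0.261 ] [ 0.1814  1.5687 -1.3954]
2.25 [474.74 123.57 126.32] [0.21 0.14 0.24] [ 0.253   0.2823  2.0106 -0.0028  0.8487  0.261 ] [ 0.2991  1.5687 -1.2778]
2.25 [474.74 123.57 126.32] [0.21 0.14 0.24] [ 0.253   0.2823  2.0106 -0.0028  0.8487  0.261 ] [ 0.2991  1.5687 -1.2778]
2.3 [474.74 123.54 126.3 ] [0.48 0.15 0.55] [ 0.253   0.2823  2.0106 -0.0028  0.8486  0.2609] [ 0.3204  1.5687 -1.2566]
2.3 [474.74 123.54 126.3 ] [0.48 0.15 0.55] [ 0.253   0.2823  2.0106 -0.0028  0.8486  0.2609] [ 0.3204  1.5687 -1.2566]
2.35 [474.69 123.5  126.26] [-0.5   0.15  1.09] [ 0.2529  0.2823  2.0107 -0.0028  0.8485  0.2609] [ 0.2887  1.5687 -1.2883]
```

View pics/s2.png

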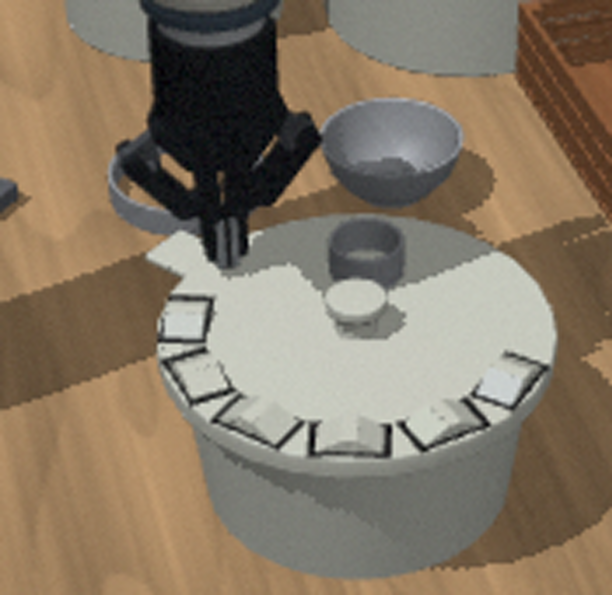

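drive_tool(rows=[2,0,0,0,0,0,0,4,0,0,0,0,0,0,5,0,0,0,0,0,0,5,0,0,0,0,0,0])

```text
clock: 2.85
eef_pos: [474.6, 123.5, 121.1]
tcp_rot: [0.151, 1.569, -1.426]
contact_force: [-0.2, 0.2, -0.1]
opening: 0.001
```

drive_tool(rows=[0.5,0,0,0,0,0,0,1,0,0,0,0,0,0,1,0,0,0,0,0,0])

```text
clock: 3.22
eef_pos: [474.6, 123.4, 120.1]
tcp_rot: [0.139, 1.569, -1.438]
contact_force: [-0.1, -0.5, -0.4]
opening: -0.002
```

drive_tool(rows=[0.5,0,0,0,0,0,0,0.5,0,0,0,0,0,0,0.5,0,0,0,0,0,0])

```text
clock: 3.6
eef_pos: [474.6, 123.5, 120.1]
tcp_rot: [0.185, 1.569, -1.392]
contact_force: [-2.6, -0.1, 7.9]
opening: 0.001
```

drive_tool(rows=[0.5,0,0,0,0,0,0,0.5,0,0,0,0,0,0,0.5,0,0,0,0,0,0])

```text
clock: 3.98
eef_pos: [474.6, 123.5, 120.0]
tcp_rot: [0.209, 1.569, -1.368]
contact_force: [-2.7, -0.2, 6.9]
opening: 0.001
```

```bash
cat > plan.py <<'E'
import sys
from h import *; from rig import r
s=r.sense(); p,R=tool(s); da=float(sys.argv[1]); n=int(sys.argv[2]); zt=float(sys.argv[3])
d=p[:2]-C; a0=(np.arctan2(d[1],d[0])-PHI)%(2*np.pi); 
if a0>6:a0-=2*np.pi
print("a",round(a0,3),"r",round(np.hypot(*d),1),"z",p[2].round(2),"f",s["contact_force"].round(1),"t",s["clock"])
Rd=np.array([[0,1,0],[0,0,-1],[-1,0,0.]])
rv=np.degrees(Ro.from_matrix(R.T@Rd).as_rotvec()); 
for i in range(1,n+1):
    v=R.T@(np.r_[rim(a0+da*i),zt]-p); w=rv
    print(*v.round(1),*w.round(1),0,sep=", ",end=",\n")
E
python3 plan.py 0.05 10 121.3
```

```text
a 0.003 r 102.8 z 120.04 f [-2.7 -0.2  6.9] t 3.975
-1.3, -5.4, 1.6, -0.4, 0.1, -0.0, 0,
-1.3, -9.3, 5.1, -0.4, 0.1, -0.0, 0,
-1.2, -13.0, 8.8, -0.4, 0.1, -0.0, 0,
-1.2, -16.6, 12.7, -0.4, 0.1, -0.0, 0,
-1.2, -19.9, 16.7, -0.4, 0.1, -0.0, 0,
-1.2, -23.0, 20.9, -0.4, 0.1, -0.0, 0,
-1.2, -25.9, 25.3, -0.4, 0.1, -0.0, 0,
-1.2, -28.6, 29.8, -0.4, 0.1, -0.0, 0,
-1.2, -31.1, 34.5, -0.4, 0.1, -0.0, 0,
-1.2, -33.3, 39.2, -0.4, 0.1, -0.0, 0,
```

drive_tool(rows=[-1.3,-4.0,1.6,0,0,0,0,-1.3,-9.3,5.1,-0.4,0.1,0,0,-1.2,-13.0,8.8,-0.4,0.1,0,0,-1.2,-16.6,12.7,-0.4,0.1,0,0,-1.2,-19.9,16.7,-0.4,0.1,0,0,-1.2,-23.0,20.9,-0.4,0.1,0,0,-1.2,-25.9,25.3,-0.4,0.1,0,0,-1.2,-28.6,29.8,-0.4,0.1,0,0])

```text
clock: 4.97
eef_pos: [446.2, 93.8, 121.6]
tcp_rot: [1.694, 1.569, 0.124]
contact_force: [1.6, 2.7, 1.2]
opening: 0.003
```

```bash
python3 plan.py 0.05 10 121.2
```

```text
a 0.401 r 104.6 z 121.57 f [1.6 2.7 1.2] t 4.975
0.4, -2.8, 4.4, 0.0, -0.0, -0.1, 0,
0.4, -5.1, 9.2, 0.0, -0.0, -0.1, 0,
0.4, -7.1, 14.0, 0.0, -0.0, -0.1, 0,
0.4, -8.9, 18.9, 0.0, -0.0, -0.1, 0,
0.4, -10.4, 24.0, 0.0, -0.0, -0.1, 0,
0.3, -11.7, 29.0, 0.0, -0.0, -0.1, 0,
0.3, -12.7, 34.2, 0.0, -0.0, -0.1, 0,
0.3, -13.5, 39.4, 0.0, -0.0, -0.1, 0,
0.3, -14.0, 44.6, 0.0, -0.0, -0.1, 0,
0.3, -14.3, 49.9, 0.0, -0.0, -0.1, 0,
```

drive_tool(rows=[0.4,-2.8,4.4,0,0,0,0,0.4,-5.1,9.2,0,0,0,0,0.4,-7.1,14.0,0,0,0,0,0.4,-8.9,18.9,0,0,0,0,0.4,-10.4,24.0,0,0,0,0,0.4,-11.7,29.0,0,0,0,0])

```text
clock: 5.72
eef_pos: [434.2, 64.3, 121.0]
tcp_rot: [1.55, 1.57, -0.02]
contact_force: [-0.3, 0.1, 0.0]
opening: 0.001
```

```bash
python3 plan.py 0.05 10 121.1;  python3 - <<'E'
from h import *; from rig import r,grab_frame
im=grab_frame("side")
cv2.imwrite("pics/s3.png",cv2.resize(cv2.cvtColor(im,cv2.COLOR_RGB2BGR)[190:310,255:400],None,fx=5,fy=5,interpolation=2))
E
```

```text
a 0.706 r 105.2 z 121.0 f [-0.3  0.1  0. ] t 5.725
-0.1, -0.8, 5.2, 0.0, 0.0, -0.1, 0,
-0.1, -1.5, 10.4, 0.0, 0.0, -0.1, 0,
-0.1, -2.0, 15.6, 0.0, 0.0, -0.1, 0,
-0.1, -2.2, 20.9, 0.0, 0.0, -0.1, 0,
-0.1, -2.2, 26.1, 0.0, 0.0, -0.1, 0,
-0.1, -1.8, 31.4, 0.0, 0.0, -0.1, 0,
-0.1, -1.3, 36.6, 0.0, 0.0, -0.1, 0,
-0.1, -0.5, 41.8, 0.0, 0.0, -0.1, 0,
-0.1, 0.6, 46.9, 0.0, 0.0, -0.1, 0,
-0.1, 2.0, 52.0, 0.0, 0.0, -0.1, 0,
```

View pics/s3.png

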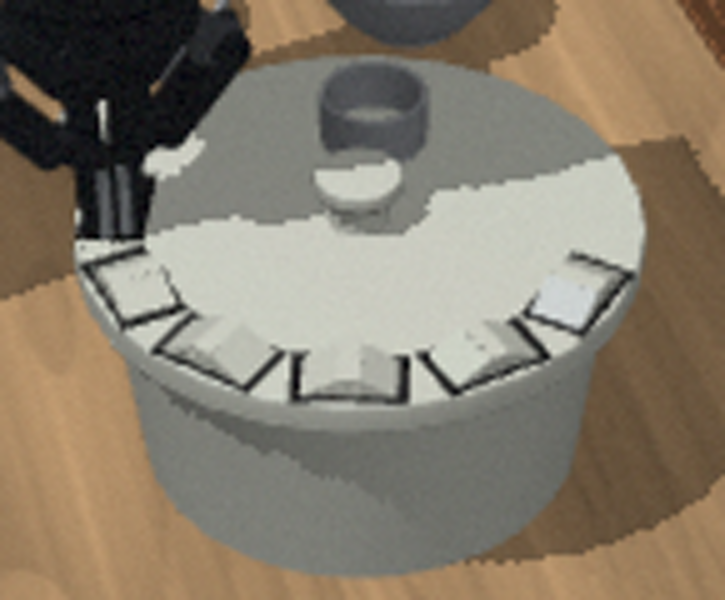

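The side view shows the tip at (110,235) on the far end of catch 1. The tub and cutter haven't moved, and z = 121.0 with almost no force means catch 1 is down.

drive_tool(rows=[-0.1,-0.8,5.2,0,0,0,0,-0.1,-1.5,10.4,0,0,0,0,-0.1,-2.0,15.6,0,0,0,0,0,-2.2,20.9,0,0,0,0,0,-2.2,26.1,0,0,0,0,0,-1.8,31.4,0,0,0,0,0,-1.3,36.6,0,0,0,0,0,-0.5,41.8,0,0,0,0,0,0.6,46.9,0,0,0,0,0,2.0,52.0,0,0,0,0])

```text
clock: 7.02
eef_pos: [436.0, 11.6, 121.0]
tcp_rot: [1.196, 1.57, -0.374]
contact_force: [0.1, 1.5, 1.0]
opening: 0.0
```

```bash
python3 plan.py 0.05 10 121.1
```

```text
a 1.212 r 105.4 z 120.98 f [0.1 1.5 1. ] t 7.025
-0.1, 2.0, 4.9, 0.0, 0.0, -0.0, 0,
-0.1, 3.9, 9.8, 0.0, 0.0, -0.0, 0,
-0.1, 6.0, 14.6, 0.0, 0.0, -0.0, 0,
-0.1, 8.3, 19.3, 0.0, 0.0, -0.0, 0,
-0.1, 10.9, 23.9, 0.0, 0.0, -0.0, 0,
-0.1, 13.7, 28.3, 0.0, 0.0, -0.0, 0,
-0.1, 16.7, 32.6, 0.0, 0.0, -0.0, 0,
-0.1, 20.0, 36.7, 0.0, 0.0, -0.0, 0,
-0.1, 23.4, 40.7, 0.0, 0.0, -0.0, 0,
-0.1, 27.1, 44.5, 0.0, 0.0, -0.0, 0,
```

drive_tool(rows=[0,2.0,4.9,0,0,0,0,0,3.9,9.8,0,0,0,0,0,6.0,14.6,0,0,0,0,0,8.3,19.3,0,0,0,0,0,10.9,23.9,0,0,0,0,0,13.7,28.3,0,0,0,0,0,16.7,32.6,0,0,0,0,0,20.0,36.7,0,0,0,0,0,23.4,40.7,0,0,0,0,0,27.1,44.5,0,0,0,0])

```text
clock: 8.28
eef_pos: [463.3, -33.1, 121.0]
tcp_rot: [1.234, 1.57, -0.337]
contact_force: [-1.6, 0.9, 2.0]
opening: -0.001
```

```bash
python3 plan.py 0.05 10 121.1
```

```text
a 1.715 r 105.0 z 121.04 f [-1.6  0.9  2. ] t 8.275
-0.1, 3.8, 3.6, 0.0, 0.0, -0.0, 0,
-0.1, 7.9, 7.0, 0.0, 0.0, -0.0, 0,
-0.1, 12.0, 10.2, 0.0, 0.0, -0.0, 0,
-0.0, 16.3, 13.1, 0.0, 0.0, -0.0, 0,
-0.0, 20.8, 15.9, 0.0, 0.0, -0.0, 0,
-0.0, 25.4, 18.4, 0.0, 0.0, -0.0, 0,
-0.0, 30.1, 20.7, 0.0, 0.0, -0.0, 0,
-0.0, 35.0, 22.8, 0.0, 0.0, -0.0, 0,
-0.0, 39.9, 24.6, 0.0, 0.0, -0.0, 0,
-0.0, 44.9, 26.2, 0.0, 0.0, -0.0, 0,
```

drive_tool(rows=[0,3.8,3.6,0,0,0,0,0,7.9,7.0,0,0,0,0,0,12.0,10.2,0,0,0,0,0,16.3,13.1,0,0,0,0,0,20.8,15.9,0,0,0,0,0,25.4,18.4,0,0,0,0,0,30.1,20.7,0,0,0,0,0,35.0,22.8,0,0,0,0,0,39.9,24.6,0,0,0,0,0,44.9,26.2,0,0,0,0])

```text
clock: 9.52
eef_pos: [509.2, -59.5, 121.2]
tcp_rot: [1.342, 1.569, -0.228]
contact_force: [0.3, -0.7, -0.3]
opening: -0.001
```

```bash
python3 plan.py 0.05 10 121.0;python3 - <<'E'
from h import *; from rig import r,grab_frame
im=grab_frame("side")
cv2.imwrite("pics/s4.png",cv2.resize(cv2.cvtColor(im,cv2.COLOR_RGB2BGR)[190:310,255:400],None,fx=5,fy=5,interpolation=2))
E
```

```text
a 2.225 r 105.0 z 121.2 f [ 0.3 -0.7 -0.3] t 9.525
0.2, 5.1, 1.2, 0.0, 0.0, -0.1, 0,
0.2, 10.3, 2.2, 0.0, 0.0, -0.1, 0,
0.2, 15.4, 3.0, 0.0, 0.0, -0.1, 0,
0.2, 20.7, 3.5, 0.0, 0.0, -0.1, 0,
0.2, 25.9, 3.7, 0.0, 0.0, -0.1, 0,
0.3, 31.2, 3.7, 0.0, 0.0, -0.1, 0,
0.3, 36.4, 3.4, 0.0, 0.0, -0.1, 0,
0.3, 41.6, 2.8, 0.0, 0.0, -0.1, 0,
0.3, 46.8, 2.0, 0.0, 0.0, -0.1, 0,
0.3, 52.0, 0.9, 0.0, 0.0, -0.1, 0,
```

View pics/s4.png

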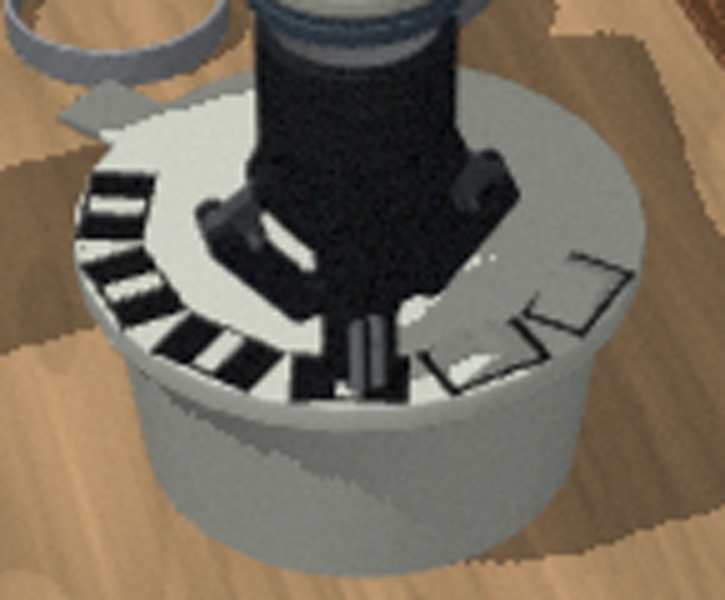

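Catches 1–3, at about (118,205), (132,285) and (220,352), are down: only white crest strips show between dark slots. Catch 4, under the tip, looks down as well, and the tub hasn't shifted. I'll carry on tracing.

drive_tool(rows=[0.2,5.1,1.2,0,0,0,0,0.2,10.3,2.2,0,0,0,0,0.2,15.4,3.0,0,0,0,0,0.2,20.7,3.5,0,0,0,0,0.2,25.9,3.7,0,0,0,0,0.2,31.2,3.7,0,0,0,0,0.2,36.4,3.4,0,0,0,0,0.2,41.6,2.8,0,0,0,0,0.2,46.8,2.0,0,0,0,0,0.2,52.0,0.9,0,0,0,0])

```text
clock: 10.82
eef_pos: [562.9, -60.4, 121.4]
tcp_rot: [1.444, 1.567, -0.126]
contact_force: [0.5, -0.3, 0.1]
opening: 0.0
```

```bash
python3 plan.py 0.05 10 121.0
```

```text
a 2.741 r 105.4 z 121.42 f [ 0.5 -0.3  0.1] t 10.825
0.4, 4.9, -1.8, 0.0, 0.0, -0.2, 0,
0.5, 9.9, -3.5, 0.0, 0.0, -0.2, 0,
0.5, 14.8, -5.4, 0.0, 0.0, -0.2, 0,
0.5, 19.6, -7.6, 0.0, 0.0, -0.2, 0,
0.5, 24.3, -10.0, 0.0, 0.0, -0.2, 0,
0.5, 28.8, -12.6, 0.0, 0.0, -0.2, 0,
0.5, 33.2, -15.4, 0.0, 0.0, -0.2, 0,
0.6, 37.5, -18.5, 0.0, 0.0, -0.2, 0,
0.6, 41.6, -21.8, 0.0, 0.0, -0.2, 0,
0.6, 45.5, -25.2, 0.0, 0.0, -0.2, 0,
```

The tip is on catch 5's crest but 0.4 mm high, so I'll settle it down before going on.

drive_tool(rows=[0.6,0,0,0,0,-0.2,0,0.6,0,0,0,0,-0.2,0])

```text
clock: 11.08
eef_pos: [563.7, -60.3, 121.1]
tcp_rot: [1.303, 1.569, -0.267]
contact_force: [1.3, -0.1, 1.9]
opening: 0.001
```

```bash
python3 plan.py 0.05 10 121.0
```

```text
a 2.748 r 105.6 z 121.09 f [ 1.3 -0.1  1.9] t 11.075
0.1, 4.9, -2.0, 0.0, 0.0, -0.1, 0,
0.1, 9.9, -3.7, 0.0, 0.0, -0.1, 0,
0.1, 14.7, -5.7, 0.0, 0.0, -0.1, 0,
0.1, 19.5, -7.8, 0.0, 0.0, -0.1, 0,
0.1, 24.2, -10.3, 0.0, 0.0, -0.1, 0,
0.1, 28.7, -12.9, 0.0, 0.0, -0.1, 0,
0.1, 33.1, -15.8, 0.0, 0.0, -0.1, 0,
0.1, 37.3, -18.9, 0.0, 0.0, -0.1, 0,
0.2, 41.4, -22.2, 0.0, 0.0, -0.1, 0,
0.2, 45.3, -25.7, 0.0, 0.0, -0.1, 0,
```

drive_tool(rows=[0.1,4.9,-2.0,0,0,-0.1,0,0.1,9.9,-3.7,0,0,-0.1,0,0.1,14.7,-5.7,0,0,-0.1,0,0.1,19.5,-7.8,0,0,-0.1,0,0.2,24.2,-10.3,0,0,-0.1,0,0.2,28.7,-12.9,0,0,-0.1,0,0.2,33.1,-15.8,0,0,-0.1,0,0.3,37.3,-18.9,0,0,-0.1,0,0.3,41.4,-22.2,0,0,-0.1,0,0.3,45.3,-25.7,0,0,-0.1,0])

```text
clock: 12.32
eef_pos: [609.6, -34.4, 121.1]
tcp_rot: [0.913, 1.57, -0.657]
contact_force: [-1.0, -2.6, 4.4]
opening: 0.001
```

```bash
python3 plan.py 0.05 10 121.0
```

```text
a 3.254 r 105.2 z 121.08 f [-1.  -2.6  4.4] t 12.325
0.1, 3.6, -3.9, 0.0, 0.0, -0.0, 0,
0.1, 7.1, -7.8, 0.0, 0.0, -0.0, 0,
0.1, 10.4, -11.8, 0.0, 0.0, -0.0, 0,
0.1, 13.5, -16.0, 0.0, 0.0, -0.0, 0,
0.1, 16.4, -20.4, 0.0, 0.0, -0.0, 0,
0.1, 19.1, -24.9, 0.0, 0.0, -0.0, 0,
0.1, 21.6, -29.6, 0.0, 0.0, -0.0, 0,
0.1, 23.8, -34.3, 0.0, 0.0, -0.0, 0,
0.1, 25.7, -39.2, 0.0, 0.0, -0.0, 0,
0.1, 27.5, -44.2, 0.0, 0.0, -0.0, 0,
```

drive_tool(rows=[0,3.6,-3.9,0,0,0,0,0,7.1,-7.8,0,0,0,0,0,10.4,-11.8,0,0,0,0,0,13.5,-16.0,0,0,0,0,0,16.4,-20.4,0,0,0,0,0,19.1,-24.9,0,0,0,0,-10,19.1,-25,0,0,0,0,-40,19.1,-25,0,0,0,0,-80,19.1,-25,0,0,0,0,-100,19.1,-25,0,0,0,0])

```text
clock: 13.58
eef_pos: [629.5, -9.4, 224.2]
tcp_rot: [1.417, 1.567, -0.154]
contact_force: [0.2, 0.6, -0.4]
opening: -0.003
```

```bash
python3 plan.py 0.05 1 121.0;python3 - <<'E'
from h import *; from rig import r,grab_frame
for n,(a,b,c,d) in dict(side=(190,310,255,400),top=(175,295,235,365)).items():
    im=grab_frame(n); cv2.imwrite(f"pics/{n}5.png",cv2.resize(cv2.cvtColor(im,cv2.COLOR_RGB2BGR)[a:b,c:d],None,fx=5,fy=5,interpolation=2))
E
```

```text
a 3.558 r 105.7 z 224.22 f [ 0.2  0.6 -0.4] t 13.575
103.2, 1.4, -5.1, 0.0, 0.0, -0.2, 0,
```

View pics/side5.png

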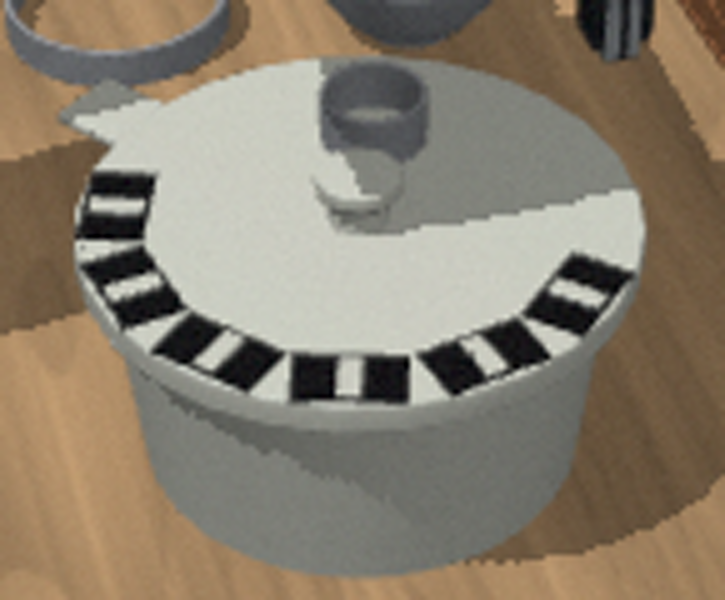

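View pics/top5.png

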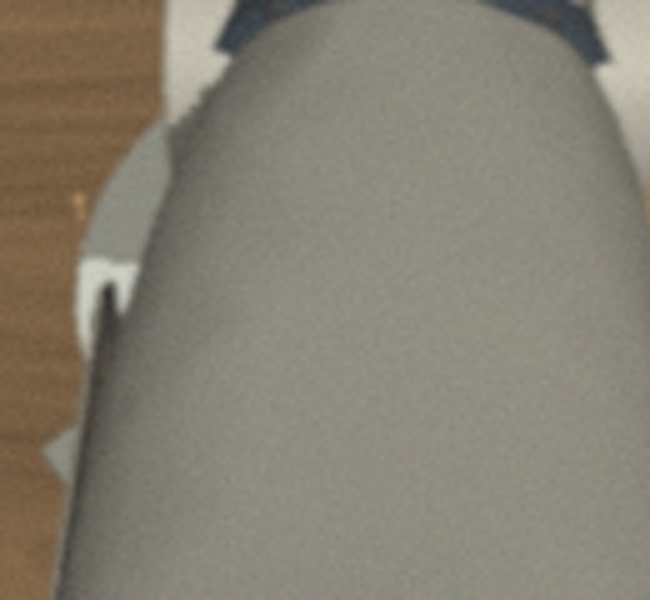

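The side view shows all six catches down alike, from (118,205) round to (580,293). The lip, cutter, knob and tub outline sit at the same pixels as before. The top view is blocked by the arm. I'll let the arm settle, then hand in.

drive_tool(rows=[0,0,0,0,0,0,0,0,0,0,0,0,0,0,0,0,0,0,0,0,0])

```text
clock: 14.05
eef_pos: [629.7, -9.4, 223.5]
tcp_rot: [1.435, 1.566, -0.136]
contact_force: [-1.1, 0.9, -0.2]
opening: -0.001
```

```bash
python3 - <<'E'
from rig import r,sign_off
s=r.sense(); print(s["clock"],s["eef_pos"].round(1),s["qvel"].round(3),s["contact_force"].round(1))
print(sign_off())
E
```

```text
14.05 [629.7  -9.4 223.5] [-0.    -0.001 -0.001 -0.     0.002 -0.002] [-1.1  0.9 -0.2]
the job is handed in; nothing more can be done
None
```

The lid is sealed: all six catches are pressed down flush, and I handed the job in at 14 s of the 51 s allowed. I touched the lid lightly beside the lip to find its height (about 8 N, contact at z = 120.1 mm). From there I traced the rim counter-clockwise with the fingers shut, about 1 mm above the lid, pressing catches 1 to 6 in order. I then lifted the fingers about 100 mm clear.

**Last checks:**
- **Catches:** the final side picture shows all six down alike. I settled catch 5 with a short straight press, because the tip was 0.4 mm high there.
- **Tub, lip and cutter:** in the same picture they have not visibly moved.
- **Forces:** after the first touch, the readings during the trace were at most about 5 N.
- **Arm:** it stood still with the fingers clear at the end.

**What disagreed or could not be checked:**
- The cameras differed by about 3 mm on the lid centre's y position, so I used a value between them.
- The arm blocked the final top view, so the end state was checked from the side camera only. That picture was cropped to the tub, so I took no final picture of the other things on the bench.

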